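# Put the stacked sharpening kit back in its holders

### The job

The sharpening kit has been left stacked on the bench. Take the stack apart from the top down, one piece at a time, and lay each piece the right way up and lengthwise in the middle of the wooden holder of its own size, flat on the board between the two end cleats: first the small clamp, then the slim whetstone, then the wide bench stone, last the lapping plate. Leave the dropper bottle and the loupe where they are.

Things in the scene. Friction and masses are not known exactly. Their poses are not given: they have to be found in the camera images.
- clamp: Top of the stack: small dark girdle clamp with a thumb screw, 14 wide (x) x 64 long (y) x 11 high; the body that can be gripped is 14 mm wide and runs from y = -23 to +19 mm. Lies along its y. Origin: centre of the underside, z up. About 0.06 kg.
- fine_stone: Second from the top: slim whetstone (grey over brown), 28 wide (x) x 100 long (y) x 14 high. Origin: centre of the underside, z up.
- slab: Third from the top: wide dark bench stone, 48 wide (x) x 112 long (y) x 18 high, about 0.2 kg. Origin: centre of the underside, z up.
- plate: Bottom of the stack, on the worktop: aluminium lapping plate with crossed grooves, 66 wide (x) x 136 long (y) x 16 high, about 0.36 kg. Origin: centre of the underside, z up.
- holder_clamp: Fixed wooden holder for the girdle clamp (smallest): a board 30 mm wide (its x) and 108 mm long (its y), 8 mm thick, with a cleat 12 mm long and 6 mm high across each short end (tops 14 mm above the worktop); 84 mm clear between the cleats, long sides open. A dark rubber patch on the board has the outline of its thing. Origin: centre of the underside, on the worktop; z up.
- holder_stone: Fixed wooden holder for the slim whetstone: a board 44 mm wide (its x) and 144 mm long (its y), 8 mm thick, with a cleat 12 mm long and 6 mm high across each short end (tops 14 mm above the worktop); 120 mm clear between the cleats, long sides open. A dark rubber patch on the board has the outline of its thing. Origin: centre of the underside, on the worktop; z up.
- holder_slab: Fixed wooden holder for the wide bench stone: a board 64 mm wide (its x) and 156 mm long (its y), 8 mm thick, with a cleat 12 mm long and 6 mm high across each short end (tops 14 mm above the worktop); 132 mm clear between the cleats, long sides open. A dark rubber patch on the board has the outline of its thing. Origin: centre of the underside, on the worktop; z up.
- holder_plate: Fixed wooden holder for the lapping plate (largest): a board 82 mm wide (its x) and 180 mm long (its y), 8 mm thick, with a cleat 12 mm long and 6 mm high across each short end (tops 14 mm above the worktop); 156 mm clear between the cleats, long sides open. A dark rubber patch on the board has the outline of its thing. Origin: centre of the underside, on the worktop; z up.
- oil_bottle: Bystander: upright white dropper bottle with a red cap, 28 mm across, 67 mm high, behind the work. Origin: centre of the underside.
- bench_loupe: Bystander: small folding loupe, 24 x 30 x 15 mm, behind the work. Origin: centre of the underside.
There are look-alikes about, which are no part of the job. What is shaped like the holder_clamp but blue, purple or yellow is not meant.

How it is judged (in metres and radians):
On the way, in this order (a step that is already met when the one before it is completed fails the run):
1. the clamp lies in its holder (x of clamp in the frame of holder_clamp between -0.01 and 0.01 m and y of clamp in the frame of holder_clamp between -0.013 and 0.013 m and z of clamp in the frame of holder_clamp between 0.005 and 0.011 m and angle between the y axis of clamp and the y axis of holder_clamp, either way round below 0.25 rad and angle between clamp's own z axis and vertical below 0.1 rad and linear speed of clamp below 0.03 m/s and contact force between clamp and the fingers below 0.2 N), for 0.2 s.
2. the slim whetstone lies in its holder (x of fine_stone in the frame of holder_stone between -0.01 and 0.01 m and y of fine_stone in the frame of holder_stone between -0.013 and 0.013 m and z of fine_stone in the frame of holder_stone between 0.005 and 0.011 m and angle between the y axis of fine_stone and the y axis of holder_stone, either way round below 0.25 rad and angle between fine_stone's own z axis and vertical below 0.1 rad and linear speed of fine_stone below 0.03 m/s and contact force between fine_stone and the fingers below 0.2 N), for 0.2 s.
3. the bench stone lies in its holder (x of slab in the frame of holder_slab between -0.01 and 0.01 m and y of slab in the frame of holder_slab between -0.013 and 0.013 m and z of slab in the frame of holder_slab between 0.005 and 0.011 m and angle between the y axis of slab and the y axis of holder_slab, either way round below 0.25 rad and angle between slab's own z axis and vertical below 0.1 rad and linear speed of slab below 0.03 m/s and contact force between slab and the fingers below 0.2 N), for 0.2 s.
4. the lapping plate lies in its holder (x of plate in the frame of holder_plate between -0.01 and 0.01 m and y of plate in the frame of holder_plate between -0.013 and 0.013 m and z of plate in the frame of holder_plate between 0.005 and 0.011 m and angle between the y axis of plate and the y axis of holder_plate, either way round below 0.25 rad and angle between plate's own z axis and vertical below 0.1 rad and linear speed of plate below 0.03 m/s and contact force between plate and the fingers below 0.2 N), for 0.2 s.
At the end, for the whole second after the job is handed in: Clamp, whetstone, bench stone and lapping plate each lie flat (tilt under 0.1 rad), right way up, on the board of their own holder, within 10 mm of its middle across and 13 mm along, lengthwise within 0.25 rad either way round, released and at rest (all of step 1 and all of step 2 and all of step 3 and all of step 4); the robot touches nothing.
It fails at once if the dropper bottle is shifted by more than 20 mm (distance of oil_bottle from where it was at the start of the episode above 0.02 m).
It fails at once if the loupe is shifted by more than 20 mm (distance of bench_loupe from where it was at the start of the episode above 0.02 m).
It also fails if it takes over 112 s, if anything falls off the work surface, if the arm or the gripper's body presses on something with over 40 N, if the wrist force passes 120 N, or if a joint passes its speed limit or range.

### The arm

A 6-joint arm with a two-finger parallel gripper is mounted at the origin on a cart in front of the work surface, level with it; the furniture and walls round the work are solid. World frame = base frame: x ahead of the robot, y to its left, z up, the work surface at z = 0. Lengths are in mm, angles in rad, forces in N, time in s.
With the tool pointing down it reaches from about 350 to 875 mm from the base axis. Payload 4.2 kg.
Tool frame: the origin (TCP) lies midway between the tips of the shut fingers; the grasp point (between the pads) lies 19 mm behind it (arm.grasp_offset is the distance from the TCP to the grasp point, in mm); z points along the fingers, y is the line along which they close (so a half turn about z gives the same grasp; the last joint's range is limited). The gripper opens to 85 mm and grips with 20 to 120 N. Pads are 22 mm wide; open, the fingers measure 114 mm over their backs; the gripper's body (76 mm by 85 mm) begins 54 mm behind the grasp point. The pads swing forward as they close: fully open they stand 13 mm farther back than shut.
Start: joints at [1.55, 0.385, 0.008, 0, -1.194, -0.259], TCP at [172.57, 600.682, 231.312] pointing down, gripper open.
Joint ranges: [-3.14, 3.14], [-1.21, 2.06], [-1.07, 1.41], [-3.16, 2.05], [-2.99, -0.16], [-3.1, 3.1]. Speed limits (rad/s): [2.79, 2.79, 3.14, 3.14, 3.14, 3.14].

### API

Orientations are given as a unit quaternion [x, y, z, w].
In Python, from bench import arm gives the robot as it stands. The module is installed in compiled form; this text tells all that it offers.
- The arm moves only by the tool servo_tool, never from a script. Its argument "increments" is a list of rows, each a list of 7 numbers: the opening, from 0 (shut) to 1 (fully open), then the shift along the tool's x, y, z in m, then the turn, a rotation vector about the tool's x, y, z in degrees. In form: [[grip, x, y, z, ax, ay, az], ...]. A call has 1 to 12 rows; each row is the pose to reach, as a shift and turn from the pose commanded when the call began, along the tool's axes at that moment; what a row does not reach only later rows make up. A row lasts 1/8 s, in which the tool goes at most 62.5 mm and 10.7 degrees, less where a joint would pass 70% of its speed; a pose out of reach is approached as far as the arm can. A call with a gripper value outside its range is refused whole. The fingers move at their own pace and stop on an object; the grip force is fixed at half the most. Time passes only in rows, so rows that repeat a pose let the fingers close. It gives the time, the measured TCP pose, the force, the opening and the grip force at its end, in the units of the state.
- arm.read_state(): the state, without advancing time (a new reading comes with each control period).
- arm.get_image(name): name is "side" or "top" or "wrist"; returns a dict with "color" (480x640x3 uint8, red, green, blue), "fx", "fy", "cx", "cy" (pixels), "rvec" (rotation vector, rad) and "tvec" (3), from world to camera coordinates, as OpenCV has them; the wrist camera has in their place "hand_eye" (4x4, takes a point from camera to tool coordinates, whose origin is the TCP and whose axes are the flange's). Camera axes: x right, y down, z forward; pixel columns grow to the right and rows downward; lengths in mm; the calibration is good to about 2 mm. A picture is of the moment at which its call begins: read the wrist's pose just before it. There is no depth.
- arm.job_done(): hands the job in; it is judged then, once.
Trained networks look in the newest picture that a camera, given by its name, has taken for a name from the list of things; names that differ only in an ending like _2 or _b are one class to them, and where a whole thing is asked for, a point or a joint stands for the part that bears it (a point fixed in the world has none). Each returns a list of dicts, best first, with "p" (0 to 1); they miss things now and then, are a little off and sometimes report something else, mostly with a low value. They report only what shows in the picture. A call takes as long as a camera call. They do not tell look-alikes from the thing itself.
- arm.look_for(camera, thing): "box" ([centre column, centre row, width, height] in pixels, round what is visible of it).
- arm.spot_point(camera, thing): "centre" ([column, row] in pixels: a listed point, or the origin of a listed thing).
The state is a dict: "clock": time; "joints": joint angles; "joint_vel": joint speeds; "joint_efforts": joint torques, N m; "position": TCP position; "ee_rot": TCP orientation; "contact_force": force on the tool from outside, world axes, zero at the start; "wrist_torque": the same for the moment, N m; "gripper_width": finger opening in mm; "grasp_force": force on a finger pad.
Only numpy, scipy, OpenCV 4.12 (cv2) and the standard library are available. Lean on these libraries where they do the work, as an engineer would, in place of code of your own. Each camera call takes 0.05 s, during which the arm holds its last target. There are 200 camera calls.

## Working session

There is one attempt and no reset: what is moved stays moved. The work goes in short steps, Python scripts to look and compute and a tool call to move; the robot and the scene stay as the last step left them, time stands still between calls to the robot, and variables do not carry over. Pictures are saved under pics/ and viewed, at most 14 in all, crops included, and the job is handed in when it is done.

Besides the shell and the picture viewer there is one more tool, called after ">>>" as name(argument=value, ...) on one line, values as JSON. servo_tool: Moves the arm, as the interface text tells. Its arguments: {"type":"object","properties":{"increments":{"type":"array","items":{"type":"array","items":{"type":"number"}}}},"required":["increments"]}

```bash
mkdir -p pics; cat > h.py <<'E'
import numpy as np, cv2
from scipy.spatial.transform import Rotation as R
from bench import arm
def snap(cam,name=None):
    s=arm.read_state(); im=arm.get_image(cam)
    if name: cv2.imwrite(f'pics/{name}.png',im['color'][:,:,::-1])
    K=np.array([[im['fx'],0,im['cx']],[0,im['fy'],im['cy']],[0,0,1.]])
    if cam=='wrist':
        T=np.eye(4);T[:3,:3]=R.from_quat(s['ee_rot']).as_matrix();T[:3,3]=s['position']
        M=T@np.array(im['hand_eye'])
        W2C=np.linalg.inv(M)
    else:
        W2C=np.eye(4);W2C[:3,:3]=cv2.Rodrigues(np.array(im['rvec'],float))[0];W2C[:3,3]=np.array(im['tvec']).ravel()
    return im['color'],K,W2C
def ray(px,K,W):
    d=W[:3,:3].T@np.linalg.inv(K)@np.array([px[0],px[1],1.]);o=-W[:3,:3].T@W[:3,3];return o,d/np.linalg.norm(d)
def onz(px,z,K,W):
    o,d=ray(px,K,W);return o+d*(z-o[2])/d[2]
def proj(P,K,W):
    c=W[:3,:3]@np.asarray(P,float)+W[:3,3];p=K@c;return p[:2]/p[2]
def tri(rs):
    A=0;b=0;
    for o,d in rs:
        M=np.eye(3)-np.outer(d,d);A=A+M;b=b+M@o
    return np.linalg.solve(A,b)
E
cat > a.py <<'E'
from h import *
s=arm.read_state();print({k:np.round(v,3) for k,v in s.items()})
things=['clamp','fine_stone','slab','plate','holder_clamp','holder_stone','holder_slab','holder_plate','oil_bottle','bench_loupe']
for cam in ['top','side','wrist']:
    c,K,W=snap(cam,cam+'0'); print(cam,'cam at',np.round(-W[:3,:3].T@W[:3,3]))
    for t in things:
        print(t,[(np.round(d['centre']).tolist(),round(d['p'],2),np.round(onz(d['centre'],0,K,W)[:2]).tolist()) for d in arm.spot_point(cam,t)[:4]])
E
python3 a.py
```

```text
{'clock': np.float64(0.0), 'joints': array([ 1.55 ,  0.386,  0.007, -0.   , -1.194, -0.259]), 'joint_vel': array([-0.001, -0.   , -0.   , -0.001,  0.001,  0.001]), 'joint_efforts': array([ 0.0000e+00, -3.9228e+01,  1.8840e+01,  4.1860e+00, -5.0000e-03,
        0.0000e+00]), 'position': array([172.432, 600.141, 230.212]), 'ee_rot': array([ 0.99 , -0.14 , -0.   ,  0.001]), 'contact_force': array([-0.388, -0.025,  0.455]), 'wrist_torque': array([-0.025, -0.018, -0.023]), 'grasp_force': np.float64(0.0), 'gripper_width': np.float64(85.271)}
top cam at [ 312.   46. 1304.]
clamp [([407.0, 246.0], 0.65, [547.0, -171.0])]
fine_stone [([408.0, 245.0], 0.7, [550.0, -174.0]), ([408.0, 248.0], 0.58, [540.0, -174.0])]
slab [([408.0, 247.0], 0.59, [545.0, -175.0])]
plate [([234.0, 261.0], 0.74, [505.0, 323.0])]
holder_clamp [([236.0, 260.0], 0.96, [509.0, 317.0]), ([192.0, 221.0], 0.88, [623.0, 451.0]), ([237.0, 310.0], 0.76, [366.0, 310.0]), ([365.0, 203.0], 0.7, [675.0, -54.0])]
holder_stone [([465.0, 261.0], 0.65, [502.0, -334.0])]
holder_slab [([345.0, 255.0], 0.64, [522.0, 6.0])]
holder_plate 
[... 316 characters left out ...]
)]
slab [([328.0, 304.0], 0.71, [543.0, -151.0]), ([315.0, 217.0], 0.39, [510.0, 336.0])]
plate [([328.0, 315.0], 0.81, [544.0, -192.0])]
holder_clamp [([352.0, 202.0], 0.73, [623.0, 467.0]), ([264.0, 219.0], 0.56, [362.0, 312.0]), ([329.0, 303.0], 0.45, [545.0, -146.0])]
holder_stone [([302.0, 354.0], 0.57, [497.0, -319.0])]
holder_slab [([324.0, 268.0], 0.69, [534.0, 10.0])]
holder_plate [([323.0, 238.0], 0.59, [532.0, 183.0])]
oil_bottle [([392.0, 280.0], 0.86, [687.0, -42.0])]
bench_loupe [([380.0, 250.0], 0.54, [677.0, 115.0])]
wrist cam at [246. 579. 374.]
clamp []
fine_stone []
slab []
plate []
holder_clamp []
holder_stone []
holder_slab []
holder_plate []
oil_bottle []
bench_loupe []
```

```bash
python3 -c "
import cv2
a=cv2.imread('pics/top0.png')[180:340,160:500]; cv2.imwrite('pics/top0c.png',cv2.resize(a,(800,376),interpolation=cv2.INTER_CUBIC))
a=cv2.imread('pics/side0.png')[170:400,220:440]; cv2.imwrite('pics/side0c.png',cv2.resize(a,(574,600),interpolation=cv2.INTER_CUBIC))"
```

```text
(no output)
```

View pics/top0c.png

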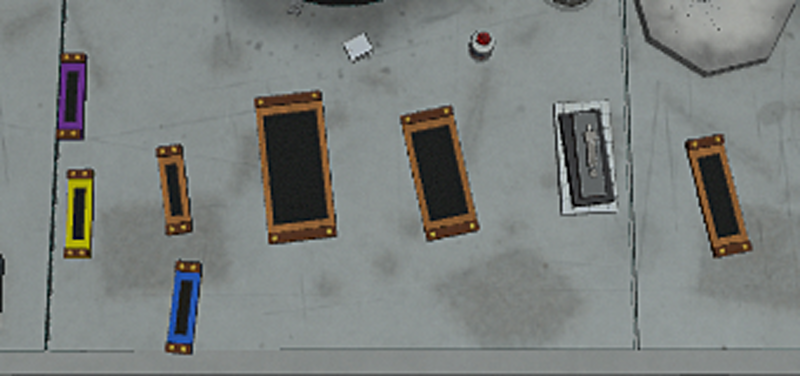

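View pics/side0c.png

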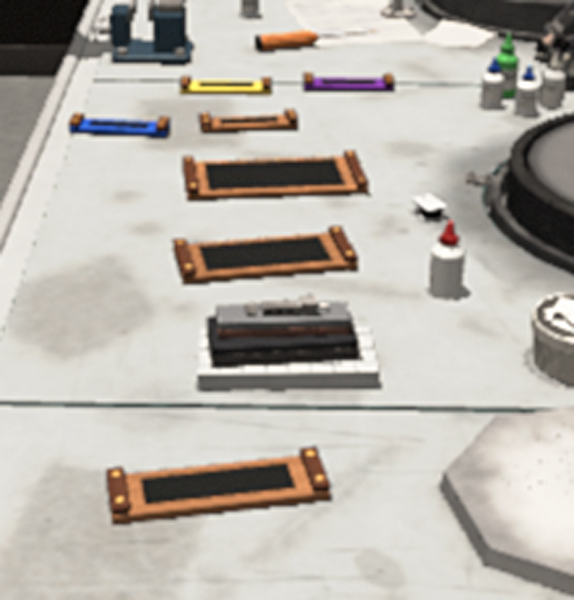

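The stack is at top-crop (585,157). The plain wooden holders are, left to right: smallest at crop (174,190), largest (296,167), medium (440,173), and slim on the far right (718,195).

Four things are shaped like holder_clamp: natural wood at full pixel (236,260), yellow (192,271), purple (191,221) and blue (237,310). Only the plain wooden one at (236,260) fits, and the enlarged crop confirms it. I'll measure these more finely now.

```bash
cat > b.py <<'E'
from h import *
# fit: dark patch centroid/axis in the given camera, on plane z=8
def patch(c,K,W,p0,L,w,z=8,thr=60,up=4):
    # local orthographic rectification 0.5mm/px around p0
    P0=np.array(p0);n=int(L*2.6)
    quad=[(-L*.65,-L*.65),(L*.65,-L*.65),(L*.65,L*.65),(-L*.65,L*.65)]
    src=np.float32([proj([P0[0]+a,P0[1]+b,z],K,W) for a,b in quad])
    dst=np.float32([(0,0),(n,0),(n,n),(0,n)])
    g=cv2.cvtColor(cv2.warpPerspective(c,cv2.getPerspectiveTransform(src,dst),(n,n),flags=cv2.INTER_CUBIC),cv2.COLOR_RGB2GRAY)
    m=(g<thr).astype(np.uint8)
    k,lab,st,ce=cv2.connectedComponentsWithStats(m)
    out=[]
    for i in range(1,k):
        if st[i,4]>0.3*L*w*4*0.5:
            pts=np.argwhere(lab==i)[:,::-1].astype(np.float32)
            r=cv2.minAreaRect(pts);mu=pts.mean(0);u,s,v=np.linalg.svd(pts-mu,full_matrices=False)
            d=v[0]*np.sign(v[0][1])
            out.append((np.round(P0+(mu/n-.5)*1.3*L,1).tolist(),'deg from +y(ccw)',round(np.degrees(np.arctan2(-d[0],d[1])),1),'rect mm',np.round(sorted(np.array(r[1])/2),0).tolist(),'area',round(len(pts)/4)))
    return out
H={'holder_clamp':((509,317),64,14),'holder_stone':((502,-330),100,28),'holder_slab':((525,8),112,48),'holder_plate':((532,181),136,66)}
if __name__=='__main__':
    for cam in ['top','side']:
        c,K,W=snap(cam)
        for k,(p,L,w) in H.items():print(cam,k,patch(c,K,W,p,L,w))
E
python3 b.py
```

```text
top holder_clamp [([505.4, 323.7], 'deg from +y(ccw)', np.float32(-80.9), 'rect mm', [15.0, 65.0], 'area', 892)]
top holder_stone [([496.7, -331.8], 'deg from +y(ccw)', np.float32(-78.7), 'rect mm', [29.0, 101.0], 'area', 2754)]
top holder_slab [([525.4, 2.2], 'deg from +y(ccw)', np.float32(-78.1), 'rect mm', [49.0, 113.0], 'area', 5334)]
top holder_plate [([533.3, 177.1], 'deg from +y(ccw)', np.float32(-83.3), 'rect mm', [67.0, 136.0], 'area', 8855)]
side holder_clamp [([483.9, 293.9], 'deg from +y(ccw)', np.float32(-83.5), 'rect mm', [11.0, 33.0], 'area', 229)]
side holder_stone [([505.0, -359.7], 'deg from +y(ccw)', np.float32(-78.8), 'rect mm', [5.0, 133.0], 'area', 424), ([498.1, -333.0], 'deg from +y(ccw)', np.float32(-78.8), 'rect mm', [25.0, 97.0], 'area', 2324)]
side holder_slab [([527.6, 1.7], 'deg from +y(ccw)', np.float32(-78.2), 'rect mm', [43.0, 109.0], 'area', 4473)]
side holder_plate [([535.8, 176.8], 'deg from +y(ccw)', np.float32(-83.3), 'rect mm', [59.0, 132.0], 'area', 7385)]
```

```bash
cat > go.py <<'E'
import sys
from h import *
# usage: go.py x y z yaw(deg, world direction of tool x): prints shift (m) and turn (deg) in tool axes from the measured pose
def pose():
    s=arm.read_state(); return np.array(s['position']),R.from_quat(s['ee_rot']),s
def plan(x,y,z,yaw):
    p,r,s=pose()
    T=R.from_euler('z',yaw,degrees=True)*R.from_euler('x',180,degrees=True)
    d=r.inv().apply(np.array([x,y,z])-p)/1000; t=(r.inv()*T).as_rotvec(degrees=True)
    print('at',np.round(p,1),'yaw',np.round(np.degrees(np.arctan2(*r.apply([1,0,0])[1::-1])),2),'j',np.round(s['joints'],2),'t',round(float(s['clock']),2),'w',round(float(s['gripper_width']),1),'F',np.round(s['contact_force'],1),s['grasp_force'].round(1))
    print('shift',np.round(d,4),'turn',np.round(t,2))
if __name__=='__main__':
    plan(*map(float,sys.argv[1:5]))
    im=arm.get_image('wrist') if len(sys.argv)>5 else None
    if im is not None: print(np.round(im['hand_eye'],3),im['fx'],im['cx'],im['cy'])
E
python3 go.py 480 -172 240 8 x
```

```text
Traceback (most recent call last):
  File "go.py", line 13, in <module>
    plan(*map(float,sys.argv[1:5]))
    ~~~~^^^^^^^^^^^^^^^^^^^^^^^^^^^
  File "go.py", line 10, in plan
    print('at',np.round(p,1),'yaw',np.round(np.degrees(np.arctan2(*r.apply([1,0,0])[1::-1])),2),'j',np.round(s['joints'],2),'t',round(float(s['clock']),2),'w',round(float(s['gripper_width']),1),'F',np.round(s['contact_force'],1),s['grasp_force'].round(1))
                                                                                                                                                                                                                                     ^^^^^^^^^^^^^^^^^^^^^^
AttributeError: 'float' object has no attribute 'round'
```

```bash
sed -i "s/s\['grasp_force'\].round(1)/np.round(s['grasp_force'],1)/" go.py; python3 go.py 500 -172 240 8 x
```

```text
at [172.6 600.7 231.3] yaw -16.03 j [ 1.55  0.38  0.01  0.   -1.19 -0.26] t 1.75 w 85.1 F [-0.3  0.   0. ] 0.0
shift [ 0.5281  0.6522 -0.0087] turn [  0.    -0.   -24.03]
[[-1.00000e-03 -9.55000e-01 -2.98000e-01  7.60650e+01]
 [ 1.00000e+00 -0.00000e+00 -1.00000e-03  6.40000e-01]
 [ 1.00000e-03 -2.98000e-01  9.55000e-01 -1.42908e+02]
 [ 0.00000e+00  0.00000e+00  0.00000e+00  1.00000e+00]] 394.52558289519885 315.7365695573931 243.38082007813867
```

```bash
python3 go.py 560 -172 240 8
```

```text
at [172.6 600.7 231.3] yaw -16.03 j [ 1.55  0.38  0.01 -0.   -1.19 -0.26] t 1.8 w 85.3 F [-0.5  0.4  0.5] 0.0
shift [ 0.5858  0.6356 -0.0087] turn [ -0.     0.   -24.03]
```

>>> servo_tool(increments=[[1,0.586,0.636,-0.009,0,0,-24],[1,0.586,0.636,-0.009,0,0,-24],[1,0.586,0.636,-0.009,0,0,-24],[1,0.586,0.636,-0.009,0,0,-24],[1,0.586,0.636,-0.009,0,0,-24],[1,0.586,0.636,-0.009,0,0,-24],[1,0.586,0.636,-0.009,0,0,-24],[1,0.586,0.636,-0.009,0,0,-24],[1,0.586,0.636,-0.009,0,0,-24],[1,0.586,0.636,-0.009,0,0,-24],[1,0.586,0.636,-0.009,0,0,-24],[1,0.586,0.636,-0.009,0,0,-24]])

```text
clock: 3.3
position: [509.5, -71.8, 239.6]
ee_rot: [0.998, 0.069, 0.001, -0.0]
contact_force: [1.1, 1.4, 0.3]
gripper_width: 85.5
grasp_force: 0.0
```

>>> servo_tool(increments=[[1,0.036,0.106,0,0,0,0],[1,0.036,0.106,0,0,0,0],[1,0.036,0.106,0,0,0,0],[1,0.036,0.106,0,0,0,0]])

```text
clock: 3.8
position: [558.7, -169.8, 238.8]
ee_rot: [0.998, 0.069, -0.0, -0.0]
contact_force: [-0.6, -0.9, 0.4]
gripper_width: 85.6
grasp_force: 0.0
```

```bash
cat > w.py <<'E'
import sys
from h import *
c,K,W=snap('wrist',sys.argv[1])
for t in sys.argv[2:]:
    z=dict(clamp=48,fine_stone=34,slab=16,plate=0,holder_clamp=8,holder_stone=8,holder_slab=8,holder_plate=8).get(t,0)
    print(t,[(np.round(d['centre']).tolist(),round(d['p'],2),np.round(onz(d['centre'],z,K,W)[:2],1).tolist()) for d in arm.spot_point('wrist',t)[:3]])
print('stack px at',[np.round(proj([545,-172,z],K,W)) for z in (0,60)])
E
python3 w.py w1 clamp fine_stone slab plate; python3 go.py 560 -172 240 8
```

```text
clamp [([320.0, 229.0], 0.8, [544.1, -176.0])]
fine_stone [([320.0, 231.0], 0.86, [538.6, -176.6])]
slab [([25.0, 16.0], 0.32, [681.8, 88.6])]
plate [([26.0, 15.0], 0.52, [685.3, 98.9])]
stack px at [array([316., 215.]), array([316., 231.])]
at [ 558.9 -168.7  239.6] yaw 8.06 j [-0.02  0.31 -0.08 -0.   -1.18  1.73] t 4.05 w 85.2 F [-0.6 -0.6  0.5] 0.0
shift [ 0.0007  0.0034 -0.0004] turn [ 0.01 -0.04  0.06]
```

View pics/w1.png

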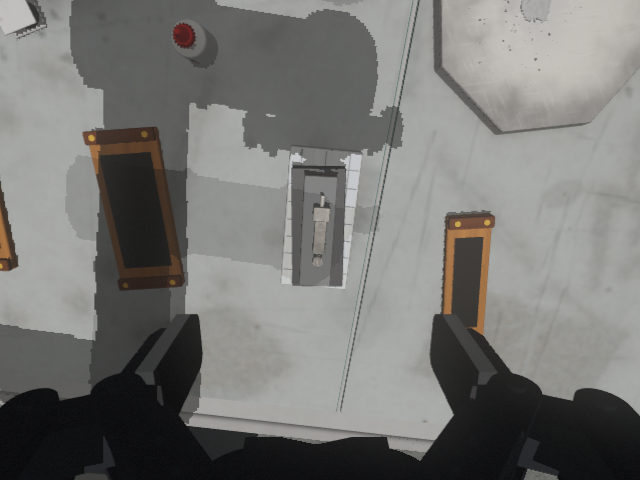

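The wrist view shows the stack at about (320,220). The clamp body is around (320,228), with its screw end at (321,200). I'll rectify this view to measure centre and angle.

```bash
cat > rect.py <<'E'
import sys
from h import *
# rect.py name x y z yaw halfL halfW : rectified view, long axis (yaw dir) to the right; 5 px/mm scaled to fit
def rectify(c,K,W,x,y,z,yaw,hl,hw,s):
    a=np.radians(yaw);u=np.array([np.cos(a),np.sin(a),0]);v=np.array([np.sin(a),-np.cos(a),0]);o=np.array([x,y,z])
    src=np.float32([proj(o+i*hl*u+j*hw*v,K,W) for i,j in((-1,-1),(1,-1),(1,1),(-1,1))])
    w,h=int(2*hl*s),int(2*hw*s);dst=np.float32([(0,0),(w,0),(w,h),(0,h)])
    return cv2.warpPerspective(c,cv2.getPerspectiveTransform(src,dst),(w,h),flags=cv2.INTER_CUBIC)
if __name__=='__main__':
    n=sys.argv[1];x,y,z,yaw,hl,hw=map(float,sys.argv[2:8])
    c,K,W=snap('wrist');s=min(800/(2*hl),600/(2*hw));g=rectify(c,K,W,x,y,z,yaw,hl,hw,s)
    for k in range(-int(hl/10),int(hl/10)+1):
        X=int((hl+10*k)*s);cv2.line(g,(X,0),(X,12 if k else 40),(255,0,0),2)
    for k in range(-int(hw/10),int(hw/10)+1):
        Y=int((hw+10*k)*s);cv2.line(g,(0,Y),(12 if k else 40,Y),(255,0,0),2)
    cv2.imwrite(f'pics/{n}.png',g[:,:,::-1])
E
python3 rect.py r1 543 -175 48 8 80 50
```

```text
(no output)
```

View pics/r1.png

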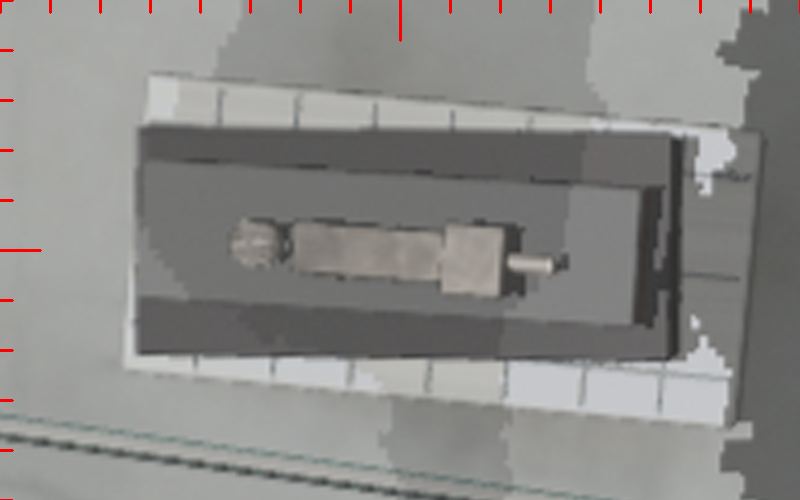

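The rectified view at z = 48 shows the whetstone top as 100 × 27.5 mm, which confirms that height. It is centred at about (540,-174) with yaw 5°. The clamp spans crop (230..553, 252), which puts it at about (543,-175.6) with yaw 4°, knob end towards the robot.

```bash
cat > t.py <<'E'
from h import *
S={c:snap(c)[1:] for c in('top','side','wrist')}
for t in('clamp','fine_stone'):
    rs=[]
    for c in S:
        d=arm.spot_point(c,t)
        if d: rs.append(ray(d[0]['centre'],*S[c]))
    print(t,len(rs),np.round(tri(rs),1))
E
python3 t.py; python3 go.py 543 -175.6 50.5 4
```

```text
clamp 3 [ 544.4 -173.4   40.6]
fine_stone 3 [ 541.4 -171.3   35.3]
at [ 559.  -169.7  239.1] yaw 7.97 j [-0.02  0.31 -0.08 -0.   -1.18  1.73] t 4.55 w 85.5 F [-1.2  0.9 -0.4] 0.0
shift [-0.0166  0.0036  0.1886] turn [-0.    0.    3.97]
```

>>> servo_tool(increments=[[0.6,-0.017,0.004,0.06,0,0,4],[0.5,-0.017,0.004,0.115,0,0,4],[0.5,-0.017,0.004,0.15,0,0,4],[0.5,-0.017,0.004,0.15,0,0,4],[0.5,-0.017,0.004,0.15,0,0,4]])

```text
clock: 5.18
position: [544.2, -176.3, 90.7]
ee_rot: [0.999, 0.035, 0.001, 0.0]
contact_force: [0.9, 0.1, 0.5]
gripper_width: 42.7
grasp_force: 0.0
```

```bash
python3 go.py 543 -175.6 50.5 4; python3 go.py 543 -175.6 50.5 4
```

```text
at [ 544.2 -176.3   90.7] yaw 4.0 j [-0.03  0.43 -0.31  0.   -0.83  1.67] t 5.17 w 42.7 F [0.9 0.1 0.5] 0.0
shift [-0.0012 -0.0008  0.0402] turn [ 0.05 -0.15  0.  ]
at [ 544.2 -176.3   90.7] yaw 4.0 j [-0.03  0.43 -0.31  0.   -0.83  1.67] t 5.17 w 42.7 F [0.9 0.1 0.5] 0.0
shift [-0.0012 -0.0008  0.0402] turn [ 0.05 -0.15  0.  ]
```

>>> servo_tool(increments=[[0.5,-0.001,-0.001,0.03,0,0,0],[0.5,-0.001,-0.001,0.04,0,0,0],[0.5,-0.001,-0.001,0.04,0,0,0],[0,-0.001,-0.001,0.04,0,0,0],[0,-0.001,-0.001,0.04,0,0,0],[0,-0.001,-0.001,0.04,0,0,0],[0,-0.001,-0.001,0.04,0,0,0],[0,-0.001,-0.001,0.04,0,0,0]])

```text
clock: 6.18
position: [542.6, -175.3, 50.6]
ee_rot: [0.999, 0.035, 0.001, 0.0]
contact_force: [-1.0, -0.1, 6.4]
gripper_width: 12.0
grasp_force: 61.6
```

>>> servo_tool(increments=[[0,0,0,-0.03,0,0,0],[0,0,0,-0.08,0,0,0],[0,0.017,-0.497,-0.09,0,0,-5],[0,0.017,-0.497,-0.09,0,0,-5],[0,0.017,-0.497,-0.09,0,0,-5],[0,0.017,-0.497,-0.09,0,0,-5],[0,0.017,-0.497,-0.09,0,0,-5],[0,0.017,-0.497,-0.09,0,0,-5],[0,0.017,-0.497,-0.09,0,0,-5],[0,0.017,-0.497,-0.09,0,0,-5],[0,0.017,-0.497,-0.09,0,0,-5],[0,0.017,-0.497,-0.09,0,0,-5]])

```text
clock: 7.68
position: [523.6, 321.6, 138.5]
ee_rot: [0.997, 0.078, -0.001, 0.0]
contact_force: [-0.2, -0.3, -0.9]
gripper_width: 11.9
grasp_force: 60.8
```

```bash
python3 - <<'E'
from b import *
c,K,W=snap('wrist','w2')
for n in('holder_clamp','holder_plate'):
    p,L,w=H[n]; print(n,np.round(proj([*p,8],K,W)),patch(c,K,W,p,L,w))
E
python3 go.py 505.4 323.7 60 9; python3 go.py 505.4 323.7 60 9
```

```text
holder_clamp [318. 251.] []
holder_plate [507. 248.] []
at [523.8 320.9 138.7] yaw 8.93 j [ 0.81  0.44 -0.14 -0.   -0.98  0.91] t 7.72 w 12.1 F [-0.  -0.6 -0.9] 60.8
shift [-0.0177 -0.0057  0.0787] turn [ 0.04  0.07 -0.07]
at [523.8 320.9 138.7] yaw 8.93 j [ 0.81  0.44 -0.14 -0.   -0.98  0.91] t 7.72 w 12.1 F [-0.  -0.6 -0.9] 60.8
shift [-0.0177 -0.0057  0.0787] turn [ 0.04  0.07 -0.07]
```

View pics/w2.png

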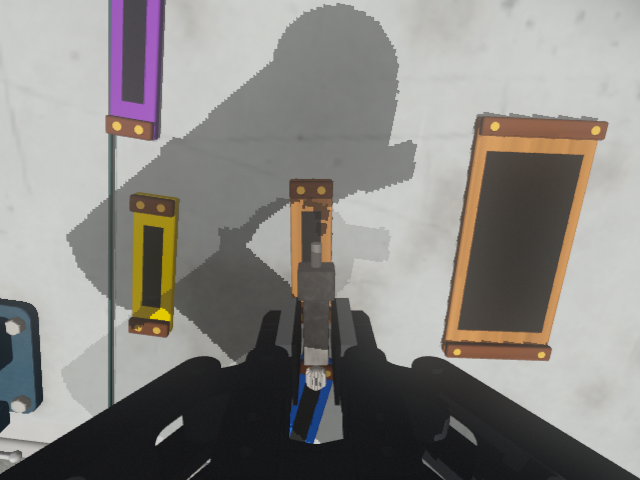

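The clamp is held straight, from the knob at (315,378) to the screw tip at (316,243). The plain wooden holder's far cleat is at (312,189). I'll check both before placing.

```bash
python3 - <<'E'
from b import *
c,K,W=snap('wrist')
print('pred cleat px',proj([552.8,331.3,14],K,W), 'cleat seen at',onz([311.5,189.5],14,K,W)[:2])
s=arm.read_state();p=np.array(s['position']);r=R.from_quat(s['ee_rot'])
for q in([315,378],[316,243]): print('clamp end in tool',np.round(r.inv().apply(onz(q,p[2]+4,K,W)-p),1))
print(patch(c,K,W,(533,178),136,66,thr=85))
E
```

```text
pred cleat px [306.58503208 190.12814691] cleat seen at [553.743095   328.05495211]
clamp end in tool [-25.8  -0.3  -4. ]
clamp end in tool [32.5  0.1 -4. ]
[([533.4, 175.0], 'deg from +y(ccw)', np.float32(-83.3), 'rect mm', [65.0, 136.0], 'area', 8801)]
```

>>> servo_tool(increments=[[0,-0.018,-0.003,0.05,0,0,0],[0,-0.018,-0.003,0.1,0,0,0],[0,-0.018,-0.003,0.118,0,0,0],[0,-0.018,-0.003,0.123,0,0,0],[0,-0.018,-0.003,0.127,0,0,0],[0,-0.018,-0.003,0.128,0,0,0],[0,-0.018,-0.003,0.128,0,0,0]])

```text
clock: 8.65
position: [506.4, 322.3, 12.0]
ee_rot: [0.997, 0.078, 0.001, -0.001]
contact_force: [-0.2, -0.3, -0.0]
gripper_width: 11.8
grasp_force: 60.8
```

>>> servo_tool(increments=[[0,0,0,0.001,0,0,0],[0,0,0,0.0015,0,0,0],[0.3,0,0,0.0015,0,0,0],[0.5,0,0,0.0015,0,0,0],[0.5,0,0,0.0015,0,0,0],[0.5,0,0,0.0015,0,0,0],[0.5,0,0,-0.03,0,0,0],[0.5,0,0,-0.09,0,0,0],[1,0.03,0,-0.13,0,0,0],[1,0.03,0,-0.13,0,0,0],[1,0.03,0,-0.13,0,0,0]])

```text
clock: 10.02
position: [534.9, 326.1, 140.3]
ee_rot: [0.997, 0.078, -0.001, 0.0]
contact_force: [0.1, -0.1, 0.2]
gripper_width: 85.6
grasp_force: 0.0
```

```bash
python3 w.py w3 clamp holder_clamp;python3 rect.py r3 506 321.5 8 9 64 48;  python3 go.py 540 -174 240 5
```

```text
clamp [([313.0, 266.0], 0.79, [522.2, 325.6])]
holder_clamp [([145.0, 71.0], 0.96, [622.6, 450.6]), ([307.0, 417.0], 0.92, [370.9, 307.6]), ([160.0, 276.0], 0.74, [481.2, 435.3])]
stack px at [array([938., 309.]), array([1077.,  351.])]
at [534.7 326.2 139.7] yaw 8.98 j [ 0.81  0.46 -0.11 -0.   -1.    0.92] t 10.22 w 85.2 F [0.5 0.2 1.2] 0.0
shift [-0.0731  0.495  -0.0993] turn [0.1  0.14 3.98]
```

View pics/r3.png

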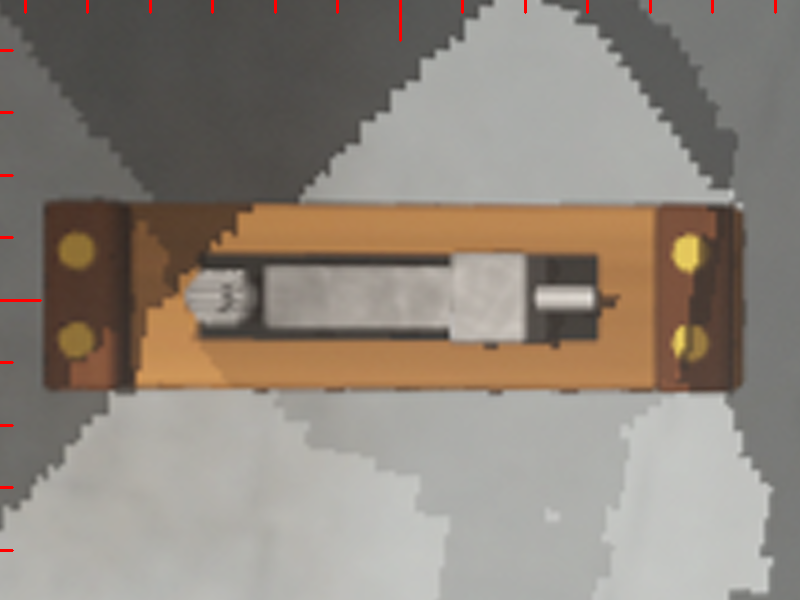

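The clamp lies centred on its patch, with knob (222,297) and tip (598,297) inside the wooden holder's cleats. Next is the whetstone.

>>> servo_tool(increments=[[1,-0.056,0.493,-0.05,0,0,4],[1,-0.056,0.493,-0.05,0,0,4],[1,-0.056,0.493,-0.05,0,0,4],[1,-0.056,0.493,-0.05,0,0,4],[1,-0.056,0.493,-0.05,0,0,4],[1,-0.056,0.493,-0.05,0,0,4],[1,-0.056,0.493,-0.05,0,0,4],[1,-0.056,0.493,-0.05,0,0,4],[1,-0.056,0.493,-0.05,0,0,4],[1,-0.056,0.493,-0.05,0,0,4],[0.7,-0.056,0.493,-0.05,0,0,4]])

```text
clock: 11.6
position: [557.0, -167.8, 190.7]
ee_rot: [0.999, 0.044, -0.0, -0.0]
contact_force: [0.5, -0.3, 0.5]
gripper_width: 70.0
grasp_force: 0.0
```

```bash
python3 rect.py r4 540 -174 48 5 80 55;  python3 go.py 540 -174 36.5 5;python3 go.py 540 -174 36.5 5
```

```text
at [ 557.1 -167.7  190.9] yaw 5.09 j [-0.01  0.34 -0.16 -0.   -1.07  1.67] t 11.65 w 62.5 F [ 0.1 -0.6 -0. ] 0.0
shift [-0.0175  0.0048  0.1544] turn [-0.01  0.03  0.09]
at [ 557.1 -167.7  190.9] yaw 5.09 j [-0.01  0.34 -0.16 -0.   -1.07  1.67] t 11.65 w 62.5 F [ 0.1 -0.6 -0. ] 0.0
shift [-0.0175  0.0048  0.1544] turn [-0.01  0.03  0.09]
```

View pics/r4.png

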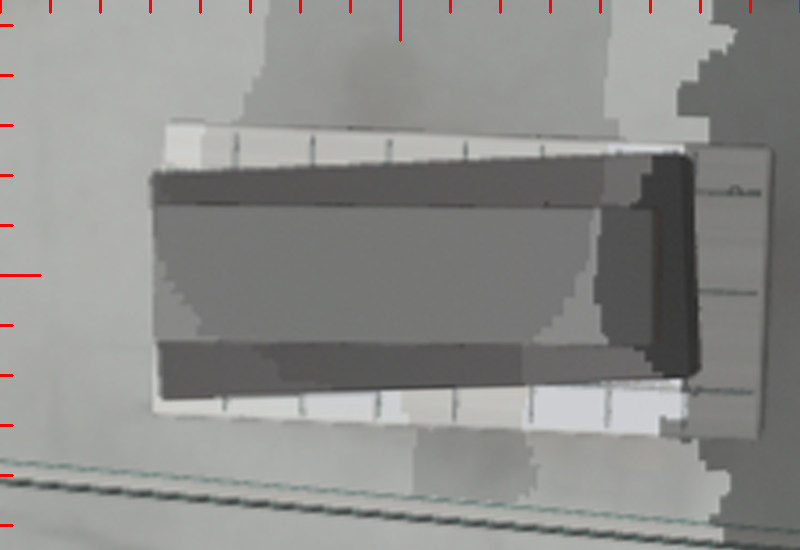

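The whetstone top is at crop (153..655, 206..345): centre (540.8,-173.9), yaw 5°, 100 × 28 mm at z = 48, which is consistent.

>>> servo_tool(increments=[[0.6,-0.017,0.005,0.05,0,0,0],[0.6,-0.017,0.005,0.1,0,0,0],[0.6,-0.017,0.005,0.135,0,0,0],[0.6,-0.017,0.005,0.15,0,0,0],[0.6,-0.017,0.005,0.154,0,0,0],[0.6,-0.017,0.005,0.154,0,0,0],[0,-0.017,0.005,0.154,0,0,0],[0,-0.017,0.005,0.154,0,0,0],[0,-0.017,0.005,0.154,0,0,0],[0,-0.017,0.005,0.154,0,0,0],[0,-0.017,0.005,0.154,0,0,0]])

```text
clock: 13.02
position: [541.7, -175.5, 38.8]
ee_rot: [0.999, 0.044, 0.001, 0.0]
contact_force: [-1.5, 1.8, 5.6]
gripper_width: 26.0
grasp_force: 60.4
```

>>> servo_tool(increments=[[0,0,0,-0.03,0,0,0],[0,0,0,-0.08,0,0,0],[0,-0.035,0.152,-0.11,0,0,-6.3],[0,-0.035,0.152,-0.11,0,0,-6.3],[0,-0.035,0.152,-0.11,0,0,-6.3],[0,-0.035,0.152,-0.11,0,0,-6.3],[0,-0.035,0.152,-0.11,0,0,-6.3],[0,-0.035,0.152,-0.11,0,0,-6.3]])

```text
clock: 14.02
position: [518.9, -328.8, 146.8]
ee_rot: [0.995, 0.099, -0.0, -0.0]
contact_force: [0.1, -0.3, -2.1]
gripper_width: 26.1
grasp_force: 59.7
```

```bash
python3 rect.py r5 500 -332 8 11.3 100 70;python3 w.py w5 fine_stone holder_stone;  python3 go.py 497 -333 12 11.3;python3 go.py 497 -333 12 11.3
```

```text
fine_stone [([313.0, 317.0], 0.82, [460.5, -339.1])]
holder_stone []
stack px at [array([108., 149.]), array([ 55., 156.])]
at [ 519.2 -329.2  147.1] yaw 11.34 j [-0.3   0.44 -0.13 -0.   -1.    2.07] t 14.22 w 26.2 F [-0.7  0.1 -2.2] 59.7
shift [-0.0225 -0.0006  0.1351] turn [-0.01  0.01  0.04]
at [ 519.2 -329.2  147.1] yaw 11.34 j [-0.3   0.44 -0.13 -0.   -1.    2.07] t 14.22 w 26.2 F [-0.7  0.1 -2.2] 59.7
shift [-0.0225 -0.0006  0.1351] turn [-0.01  0.01  0.04]
```

View pics/w5.png

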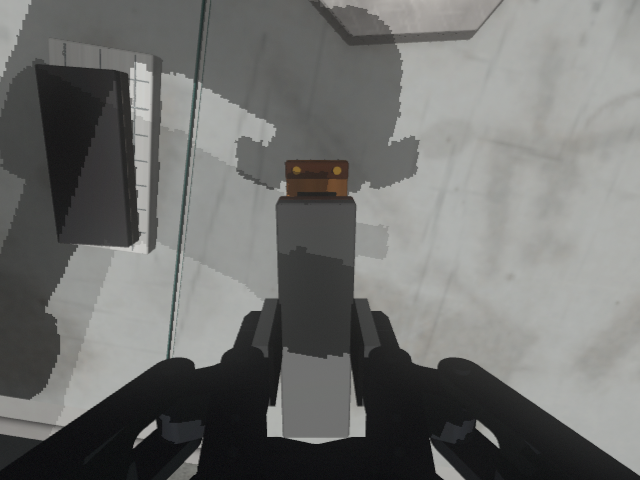

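The whetstone is held straight: front edge row 203 (columns 278–354), rear edge row 437. The slim holder's far cleat is centred at (317.5,169.5).

```bash
python3 - <<'E'
from b import *
c,K,W=snap('wrist')
s=arm.read_state();p=np.array(s['position']);r=R.from_quat(s['ee_rot'])
cl=onz([317.5,169.5],14,K,W); a=np.radians(11.3)
print('cleat',cl[:2],'-> holder centre',cl[:2]-66*np.array([np.cos(a),np.sin(a)]))
for q in([316,202],[316.5,437]): print('stone top end in tool',np.round(r.inv().apply(onz(q,p[2]-3+14,K,W)-p),1))
E
```

```text
cleat [ 561.93415625 -322.21811283] -> holder centre [ 497.21358878 -335.15055835]
stone top end in tool [ 49.4   0.4 -11. ]
stone top end in tool [-49.2   0.6 -11. ]
```

>>> servo_tool(increments=[[0,-0.022,0,0.05,0,0,0],[0,-0.022,0,0.1,0,0,0],[0,-0.022,0,0.125,0,0,0],[0,-0.022,0,0.13,0,0,0],[0,-0.022,0,0.133,0,0,0],[0,-0.022,0,0.134,0,0,0],[0,-0.022,0,0.134,0,0,0]])

```text
clock: 15.15
position: [498.1, -334.4, 14.2]
ee_rot: [0.995, 0.098, 0.001, 0.0]
contact_force: [-0.5, -0.4, -1.5]
gripper_width: 26.8
grasp_force: 59.7
```

>>> servo_tool(increments=[[0,0,0,0.001,0,0,0],[0,0,0,0.002,0,0,0],[0,0,0,0.002,0,0,0]])

```text
clock: 15.52
position: [497.8, -334.4, 12.8]
ee_rot: [0.995, 0.098, 0.001, 0.0]
contact_force: [-1.7, 1.9, 6.9]
gripper_width: 26.3
grasp_force: 60.6
```

>>> servo_tool(increments=[[0.2,0,0,0,0,0,0],[0.6,0,0,0,0,0,0],[0.6,0,0,0,0,0,0],[0.6,0,0,0,0,0,0],[0.6,0,0,-0.03,0,0,0],[0.6,0,0,-0.09,0,0,0],[1,0.035,0,-0.15,0,0,0],[1,0.035,0,-0.15,0,0,0],[1,0.035,0,-0.15,0,0,0]])

```text
clock: 16.65
position: [531.7, -327.0, 160.9]
ee_rot: [0.995, 0.098, 0.0, -0.0]
contact_force: [-0.7, 0.5, 0.0]
gripper_width: 85.1
grasp_force: 0.0
```

```bash
python3 rect.py r6 497.2 -334.5 8 11.3 80 50;  python3 go.py 556 -172 190 6;python3 go.py 556 -172 190 6
```

```text
at [ 530.7 -326.9  159.7] yaw 11.25 j [-0.29  0.44 -0.09 -0.   -1.04  2.06] t 16.7 w 85.3 F [-0.7  0.9 -0.8] 0.0
shift [ 0.055  -0.147  -0.0301] turn [-0.1   0.12  5.25]
at [ 530.7 -326.9  159.7] yaw 11.25 j [-0.29  0.44 -0.09 -0.   -1.04  2.06] t 16.7 w 85.3 F [-0.7  0.9 -0.8] 0.0
shift [ 0.055  -0.147  -0.0301] turn [-0.1   0.12  5.25]
```

View pics/r6.png

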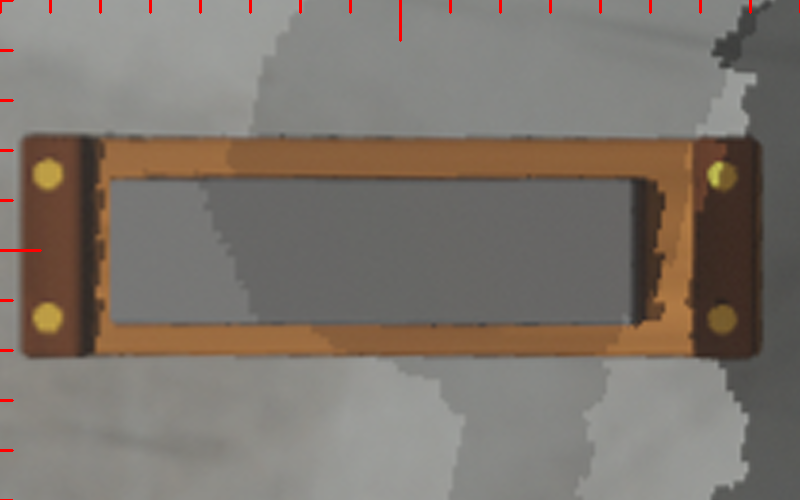

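The whetstone lies centred in the slim holder, at (110..640, 180..324) between its cleats. Next is the bench stone.

>>> servo_tool(increments=[[1,0.055,-0.147,-0.03,0,0,5],[1,0.055,-0.147,-0.03,0,0,5],[1,0.055,-0.147,-0.03,0,0,5],[1,0.055,-0.147,-0.03,0,0,5],[1,0.055,-0.147,-0.03,0,0,5],[1,0.055,-0.147,-0.03,0,0,5]])

```text
clock: 17.45
position: [556.1, -173.5, 190.0]
ee_rot: [0.999, 0.054, -0.001, -0.0]
contact_force: [0.2, 0.3, -0.0]
gripper_width: 85.6
grasp_force: 0.0
```

```bash
python3 rect.py r7 541 -174 34 7 80 55;  python3 go.py 541 -174 19 7;python3 go.py 541 -174 19 7
```

```text
at [ 556.3 -173.6  190.2] yaw 6.17 j [-0.02  0.35 -0.16 -0.   -1.07  1.7 ] t 17.5 w 85.1 F [ 0.2 -1.3 -0.1] 0.0
shift [-0.0149 -0.0012  0.1712] turn [-0.02  0.1  -0.83]
at [ 556.3 -173.6  190.2] yaw 6.17 j [-0.02  0.35 -0.16 -0.   -1.07  1.7 ] t 17.5 w 85.1 F [ 0.2 -1.3 -0.1] 0.0
shift [-0.0149 -0.0012  0.1712] turn [-0.02  0.1  -0.83]
```

View pics/r7.png

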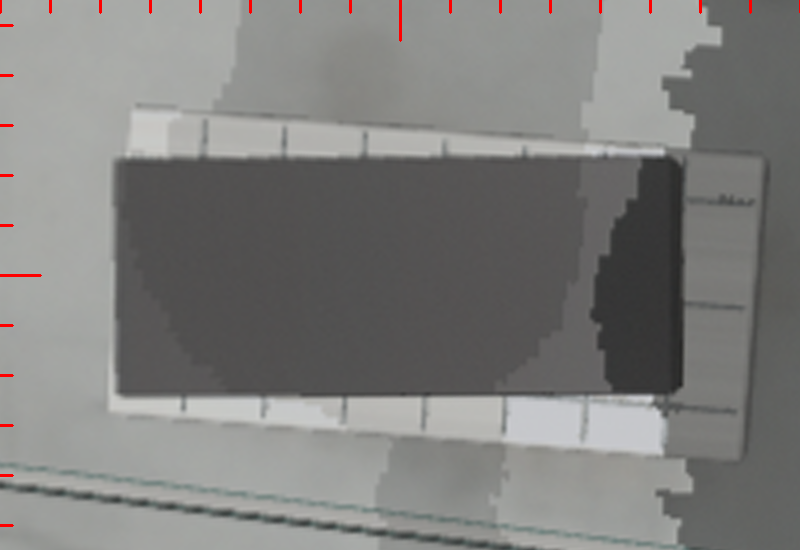

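The bench stone top is at crop (115..675, 157..395): centre (540,-174.3), yaw 7°, 112 × 48 mm at z = 34, as expected.

>>> servo_tool(increments=[[1,-0.016,-0.001,0.05,0,0,-1],[1,-0.016,-0.001,0.1,0,0,-1],[1,-0.016,-0.001,0.145,0,0,-1],[1,-0.016,-0.001,0.165,0,0,-1],[1,-0.016,-0.001,0.172,0,0,-1],[1,-0.016,-0.001,0.172,0,0,-1],[0,-0.016,-0.001,0.172,0,0,-1],[0,-0.016,-0.001,0.172,0,0,-1],[0,-0.016,-0.001,0.172,0,0,-1],[0,-0.016,-0.001,0.172,0,0,-1],[0,-0.016,-0.001,0.172,0,0,-1]])

```text
clock: 18.88
position: [541.9, -173.4, 20.6]
ee_rot: [0.998, 0.064, 0.001, 0.0]
contact_force: [-1.9, -0.5, 6.3]
gripper_width: 46.1
grasp_force: 63.3
```

>>> servo_tool(increments=[[0,0,0,-0.03,0,0,0],[0,0,0,-0.08,0,0,0],[0,0.03,-0.171,-0.125,0,0,-4.7],[0,0.03,-0.171,-0.125,0,0,-4.7],[0,0.03,-0.171,-0.125,0,0,-4.7],[0,0.03,-0.171,-0.125,0,0,-4.7],[0,0.03,-0.171,-0.125,0,0,-4.7],[0,0.03,-0.171,-0.125,0,0,-4.7],[0,0.03,-0.171,-0.125,0,0,-4.7]])

```text
clock: 20.0
position: [548.7, -1.0, 143.6]
ee_rot: [0.995, 0.103, -0.001, 0.0]
contact_force: [0.7, -0.3, -2.2]
gripper_width: 46.6
grasp_force: 62.6
```

```bash
python3 w.py w8 slab; python3 go.py 526 0.5 14 11.9;python3 go.py 526 0.5 14 11.9
```

```text
slab [([317.0, 313.0], 0.71, [486.3, -15.1])]
stack px at [array([529., 274.]), array([578., 309.])]
at [548.8  -0.7 143.8] yaw 11.88 j [ 0.29  0.34 -0.3  -0.   -0.93  1.48] t 20.1 w 46.5 F [ 0.2  0.3 -1.2] 62.6
shift [-0.022  -0.0059  0.1298] turn [ 0.    0.04 -0.02]
at [548.8  -0.7 143.8] yaw 11.88 j [ 0.29  0.34 -0.3  -0.   -0.93  1.48] t 20.1 w 46.5 F [ 0.2  0.3 -1.2] 62.6
shift [-0.022  -0.0059  0.1298] turn [ 0.    0.04 -0.02]
```

View pics/w8.png

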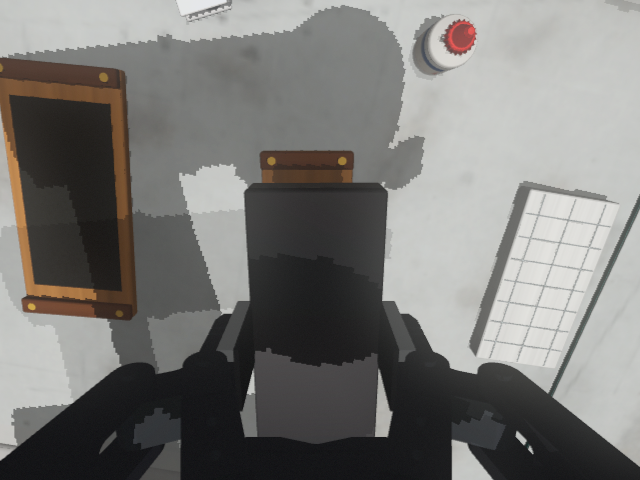

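The bench stone is held straight: front top edge at row 190, columns 246–387. The holder's far cleat is centred at (307.5,159).

```bash
python3 - <<'E'
from b import *
c,K,W=snap('wrist')
s=arm.read_state();p=np.array(s['position']);r=R.from_quat(s['ee_rot'])
cl=onz([307.5,159.],14,K,W); a=np.radians(11.9)
print('cleat',cl[:2],'-> holder centre',cl[:2]-72*np.array([np.cos(a),np.sin(a)]))
print('slab front top in tool',np.round(r.inv().apply(onz([316.5,190.5],p[2]-4.7+18,K,W)-p),1))
print('slab front bottom in tool',np.round(r.inv().apply(onz([316.5,183.5],p[2]-4.7,K,W)-p),1))
E
```

```text
cleat [597.33911613  14.83740315] -> holder centre [ 5.26886469e+02 -9.29820162e-03]
slab front top in tool [ 53.6   0.8 -13.3]
slab front bottom in tool [53.1  0.9  4.7]
```

>>> servo_tool(increments=[[0,-0.019,-0.006,0.05,0,0,0],[0,-0.019,-0.006,0.1,0,0,0],[0,-0.019,-0.006,0.123,0,0,0],[0,-0.019,-0.006,0.127,0,0,0],[0,-0.019,-0.006,0.129,0,0,0],[0,-0.019,-0.006,0.13,0,0,0],[0,-0.019,-0.006,0.13,0,0,0]])

```text
clock: 21.02
position: [529.8, 2.3, 15.1]
ee_rot: [0.995, 0.104, 0.001, -0.0]
contact_force: [-0.7, -1.0, -1.8]
gripper_width: 46.4
grasp_force: 62.6
```

>>> servo_tool(increments=[[0,-0.001,0.001,0.001,0,0,0],[0,-0.001,0.001,0.002,0,0,0],[0,-0.001,0.001,0.0025,0,0,0],[0,-0.001,0.001,0.0025,0,0,0]])

```text
clock: 21.52
position: [528.4, 0.9, 12.6]
ee_rot: [0.995, 0.104, 0.0, 0.0]
contact_force: [-2.8, -0.8, 6.3]
gripper_width: 46.3
grasp_force: 63.5
```

Contact made. Releasing and lifting.

>>> servo_tool(increments=[[0.6,0,0,0,0,0,0],[0.9,0,0,0,0,0,0],[0.9,0,0,0,0,0,0],[0.9,0,0,0,0,0,0],[0.9,0,0,-0.03,0,0,0],[0.9,0,0,-0.09,0,0,0],[1,0.035,0,-0.15,0,0,0],[1,0.035,0,-0.15,0,0,0],[1,0.035,0,-0.15,0,0,0]])

```text
clock: 22.65
position: [562.4, 8.3, 161.4]
ee_rot: [0.995, 0.104, -0.0, -0.0]
contact_force: [-1.2, -0.1, -0.6]
gripper_width: 85.3
grasp_force: 0.0
```

```bash
python3 rect.py r9 526.8 0.3 8 11.9 88 60;  python3 go.py 556 -174 190 3;python3 go.py 556 -174 190 3
```

```text
at [561.4   8.  160.3] yaw 11.94 j [ 0.3   0.34 -0.25 -0.   -0.98  1.48] t 22.7 w 85.5 F [-0.6  0.1 -0.6] 0.0
shift [-0.043   0.177  -0.0297] turn [-0.01  0.16  8.94]
at [561.4   8.  160.3] yaw 11.94 j [ 0.3   0.34 -0.25 -0.   -0.98  1.48] t 22.7 w 85.5 F [-0.6  0.1 -0.6] 0.0
shift [-0.043   0.177  -0.0297] turn [-0.01  0.16  8.94]
```

View pics/r9.png

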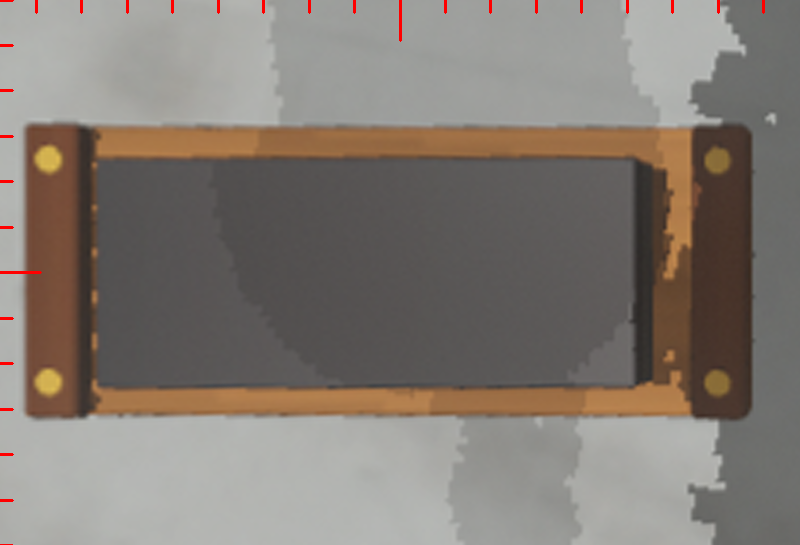

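The bench stone lies centred in its holder, at (97..652, 157..387). Next is the lapping plate.

>>> servo_tool(increments=[[1,-0.043,0.177,-0.03,0,0,9],[1,-0.043,0.177,-0.03,0,0,9],[1,-0.043,0.177,-0.03,0,0,9],[1,-0.043,0.177,-0.03,0,0,9],[1,-0.043,0.177,-0.03,0,0,9],[1,-0.043,0.177,-0.03,0,0,9],[1,-0.043,0.177,-0.03,0,0,9]])

```text
clock: 23.58
position: [557.3, -172.6, 191.2]
ee_rot: [1.0, 0.027, -0.0, -0.0]
contact_force: [0.5, -0.1, -0.7]
gripper_width: 85.6
grasp_force: 0.0
```

```bash
python3 rect.py r10 543 -175 16 2.6 90 60;  python3 go.py 543 -175 -3 2.6;python3 go.py 543 -175 -3 2.6
```

```text
at [ 557.4 -172.8  191.4] yaw 3.07 j [-0.02  0.35 -0.16 -0.   -1.07  1.65] t 23.62 w 85.8 F [0.3 1.2 0.5] 0.0
shift [-0.0144  0.0015  0.1944] turn [-0.01  0.03  0.47]
at [ 557.4 -172.8  191.4] yaw 3.07 j [-0.02  0.35 -0.16 -0.   -1.07  1.65] t 23.62 w 85.8 F [0.3 1.2 0.5] 0.0
shift [-0.0144  0.0015  0.1944] turn [-0.01  0.03  0.47]
```

View pics/r10.png

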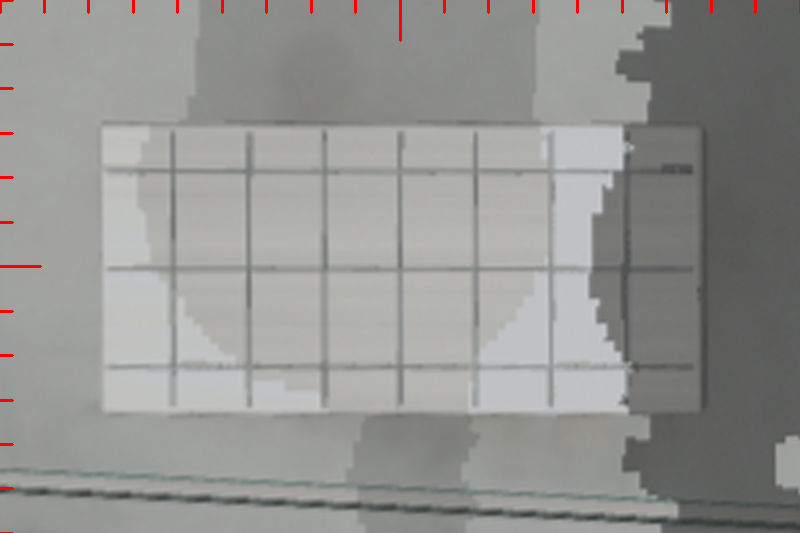

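The plate is at crop (102..702, 125..412), with its groove cross at (400,268). That gives centre (543,-175.3), yaw 2.6°, 136 × 66 mm at z = 16.

>>> servo_tool(increments=[[1,-0.0145,0.0015,0.05,0,0,0.5],[1,-0.0145,0.0015,0.1,0,0,0.5],[1,-0.0145,0.0015,0.15,0,0,0.5],[1,-0.0145,0.0015,0.175,0,0,0.5],[1,-0.0145,0.0015,0.185,0,0,0.5],[1,-0.0145,0.0015,0.19,0,0,0.5],[1,-0.0145,0.0015,0.194,0,0,0.5],[1,-0.0145,0.0015,0.194,0,0,0.5]])

```text
clock: 24.62
position: [543.4, -176.1, -1.7]
ee_rot: [1.0, 0.022, 0.001, 0.0]
contact_force: [0.6, 0.3, -0.4]
gripper_width: 85.2
grasp_force: 0.0
```

>>> servo_tool(increments=[[0,0,0,0,0,0,0],[0,0,0,0,0,0,0],[0,0,0,0,0,0,0],[0,0,0,0,0,0,0],[0,0,0,0,0,0,0]])

```text
clock: 25.25
position: [543.6, -176.1, -1.1]
ee_rot: [1.0, 0.022, 0.001, 0.0]
contact_force: [-0.1, 1.0, 5.2]
gripper_width: 64.1
grasp_force: 68.0
```

>>> servo_tool(increments=[[0,0,0,-0.02,0,0,0],[0,0,0,-0.07,0,0,0],[0,0,0,-0.12,0,0,0],[0,0.026,-0.352,-0.142,0,0,-4.1],[0,0.026,-0.352,-0.142,0,0,-4.1],[0,0.026,-0.352,-0.142,0,0,-4.1],[0,0.026,-0.352,-0.142,0,0,-4.1],[0,0.026,-0.352,-0.142,0,0,-4.1],[0,0.026,-0.352,-0.142,0,0,-4.1],[0,0.026,-0.352,-0.142,0,0,-4.1],[0,0.026,-0.352,-0.142,0,0,-4.1],[0,0.026,-0.352,-0.142,0,0,-4.1]])

```text
clock: 26.75
position: [553.2, 175.3, 139.2]
ee_rot: [0.998, 0.056, -0.001, 0.0]
contact_force: [0.1, 0.2, -3.9]
gripper_width: 64.2
grasp_force: 68.5
```

```bash
python3 w.py w11 plate; python3 - <<'E'
from h import *
c,K,W=snap('wrist')
print('pred far cleat px',proj([533.8+84*np.cos(np.radians(6.7)),175.3+84*np.sin(np.radians(6.7)),14],K,W))
# cleat colour (reddish) mask centroid, upper half near x centre
h=cv2.cvtColor(c,cv2.COLOR_RGB2HSV); m=((h[...,0]<15)|(h[...,0]>170))&(h[...,1]>90)&(h[...,2]>30)
m[:,:180]=0;m[:,460:]=0;m[300:]=0
ys,xs=np.nonzero(m);print(len(xs),np.percentile(xs,[2,50,98]),np.percentile(ys,[2,50,98]))
E
python3 go.py 533.8 175.3 8 6.7;python3 go.py 533.8 175.3 8 6.7
```

```text
plate [([318.0, 320.0], 0.84, [477.5, 164.8])]
stack px at [array([759., 286.]), array([861., 324.])]
pred far cleat px [311.34689103 138.5265521 ]
1320 [253. 305. 357.] [131. 137. 144.]
at [553.7 175.6 139.6] yaw 6.48 j [ 0.59  0.39 -0.23 -0.   -0.95  1.1 ] t 26.9 w 64.4 F [-1.1 -0.1 -3.6] 68.5
shift [-0.0197 -0.002   0.1316] turn [ 0.    0.02 -0.22]
at [553.7 175.6 139.6] yaw 6.48 j [ 0.59  0.39 -0.23 -0.   -0.95  1.1 ] t 26.9 w 64.4 F [-1.1 -0.1 -3.6] 68.5
shift [-0.0197 -0.002   0.1316] turn [ 0.    0.02 -0.22]
```

View pics/w11.png

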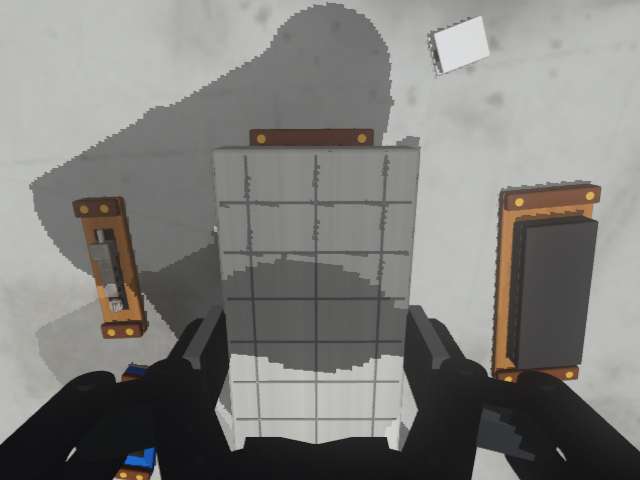

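The plate is held level, with its centre groove cross at (316,341). The far cleat at (312,138) is within 1 px of the prediction. The clamp and bench stone are still seated.

>>> servo_tool(increments=[[0,-0.0195,-0.002,0.05,0,0,0],[0,-0.0195,-0.002,0.1,0,0,0],[0,-0.0195,-0.002,0.12,0,0,0],[0,-0.0195,-0.002,0.127,0,0,0],[0,-0.0195,-0.002,0.129,0,0,0],[0,-0.0195,-0.002,0.13,0,0,0],[0,-0.0195,-0.002,0.13,0,0,0]])

```text
clock: 27.78
position: [534.7, 176.7, 10.6]
ee_rot: [0.998, 0.057, 0.001, -0.0]
contact_force: [0.1, 0.0, -3.0]
gripper_width: 64.1
grasp_force: 68.5
```

>>> servo_tool(increments=[[0,-0.0005,0.001,0.001,0,0,0],[0,-0.0005,0.001,0.002,0,0,0],[0,-0.0005,0.001,0.003,0,0,0],[0,-0.0005,0.001,0.003,0,0,0]])

```text
clock: 28.28
position: [533.8, 175.4, 7.0]
ee_rot: [0.998, 0.057, 0.0, 0.0]
contact_force: [-1.3, 0.1, 0.0]
gripper_width: 64.1
grasp_force: 69.0
```

>>> servo_tool(increments=[[0,0,0,0.0005,0,0,0],[0,0,0,0.0005,0,0,0],[1,0,0,0.0005,0,0,0],[1,0,0,0.0005,0,0,0],[1,0,0,0.0005,0,0,0],[1,0,0,0.0005,0,0,0],[1,0,0,-0.02,0,0,0],[1,0,0,-0.07,0,0,0],[1,0.035,0,-0.13,0,0,0],[1,0.035,0,-0.18,0,0,0],[1,0.035,0,-0.18,0,0,0],[1,0.035,0,-0.18,0,0,0]])

```text
clock: 29.78
position: [567.8, 179.2, 186.0]
ee_rot: [0.998, 0.057, -0.001, -0.0]
contact_force: [-0.6, 0.0, 0.0]
gripper_width: 85.3
grasp_force: 0.0
```

```bash
python3 - <<'E'
from b import *
import cv2
s=arm.read_state();print(s['clock'],np.round(s['position'],1),np.round(s['contact_force'],1))
c,K,W=snap('wrist','w12')
# light plate outline at z=24 vs brown board outline, in rectified 4 px/mm frame aligned to the holder
from rect import rectify
g=rectify(c,K,W,533.8,175.2,24,6.7,105,60,4);h=cv2.cvtColor(g,cv2.COLOR_RGB2HSV)
wood=(h[...,1]>90)&(h[...,0]<25)
ys,xs=np.nonzero(wood);print('wood@24 u',np.percentile(xs,[.5,99.5])/4-105,'v',np.percentile(ys,[.5,99.5])/4-60)
inner=~wood[:, :];row=wood[:,380:460].mean(1);idx=np.nonzero(row>.5)[0];d=np.diff(idx);k=d.argmax();print('plate v edges',idx[k]/4-60,idx[k+1]/4-60)
col=wood[200:280].mean(0);idx=np.nonzero(col>.5)[0];d=np.diff(idx);k=d.argmax();print('plate u edges',idx[k]/4-105,idx[k+1]/4-105)
for cam in('top','side'):
    c,K,W=snap(cam)
    for t,z in(('clamp',8),('fine_stone',8),('slab',8),('plate',8),('oil_bottle',0),('bench_loupe',0)):
        print(cam,t,[(round(d['p'],2),np.round(onz(d['centre'],z,K,W)[:2]).tolist()) for d in arm.spot_point(cam,t)[:2]])
E
```

```text
29.775 [567.8 179.2 186. ] [-0.6  0.   0. ]
wood@24 u [-82.25  89.75] v [-38.5   38.25]
plate v edges -33.25 33.25
plate u edges -68.25 70.25
top clamp [(0.62, [505.0, 331.0])]
top fine_stone [(0.56, [493.0, -326.0])]
top slab [(0.79, [515.0, 1.0])]
top plate [(0.83, [538.0, 169.0]), (0.16, [503.0, 315.0])]
top oil_bottle [(0.39, [677.0, -54.0])]
top bench_loupe [(0.54, [672.0, 106.0])]
side clamp [(0.39, [521.0, 307.0])]
side fine_stone [(0.71, [496.0, -336.0])]
side slab [(0.58, [528.0, 14.0])]
side plate [(0.87, [542.0, 144.0]), (0.75, [529.0, 1.0])]
side oil_bottle [(0.63, [686.0, -58.0])]
side bench_loupe [(0.67, [686.0, 108.0])]
```

The plate is centred: its outline measures 66.5 mm across at z = 24, within the board, and the fingers are clear.

```bash
python3 -c "
from bench import arm
print(arm.job_done())"
```

```text
the job is handed in; nothing more can be done
None
```

I handed the job in at about 30 s on the robot's clock: the clamp, whetstone, bench stone and lapping plate each lie centred in their own holder and released, and the bottle and loupe were left alone; the hand-in returned no verdict.

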